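# Sort the stripped engine parts into the bench trays

## Task

Sort the five loose engine parts into the coloured trays, each standing upright: the brass bush and the copper sleeve side by side in the green tray, the steel tappet in the yellow tray, and in the blue tray the heavy dark steel gear at the bottom, flat on the tray floor, with the light aluminium pulley stacked centrally on top of it. Leave the wrench and the small red case where they lie, and let go of everything at the end.

Things in the scene. Friction and masses are not known exactly. Their poses are not given: they have to be found in the camera images.
- gear: dark steel spur gear standing flat on its face, axis upright: 58 mm across the teeth, 40 mm high, about 0.6 kg, dark bore mark in the top face, flat top and bottom. Grip it across the teeth anywhere round. Origin: centre of its underside; z up along its axis.
- pulley: bright aluminium belt pulley standing upright: two 46 mm rims with a grey waist between, 40 mm high in all, flat top and bottom; it can be gripped across at any height as a 46 mm cylinder. About 0.13 kg. Origin: centre of its underside; z up along its axis.
- brass_bush: yellow brass bush (tube) standing on end: 40 mm outside, 26 mm bore, 40 mm high, about 0.16 kg. Origin: centre of its underside; z up along its axis.
- copper_sleeve: reddish copper sleeve (tube) standing on end: 30 mm outside, 18 mm bore, 55 mm high, about 0.13 kg. Origin: centre of its underside; z up along its axis.
- tappet: bright steel valve tappet standing on its foot: round stem 24 mm across on a 36 mm foot that is 7 to 10 mm thick, 60 mm high in all, about 0.2 kg. Origin: centre of the foot's underside; z up along the stem.
- blue_tray: Blue shallow open metal tray, fixed to the bench; outside 100 mm (its x) by 140 mm (its y), rim 12 mm high, walls and floor 4 mm thick, so 92 x 132 mm inside. Origin: centre of its underside, on the bench; z up. The three trays differ only in colour and stand at any of three places, turned by up to 7 degrees.
- green_tray: Green shallow open metal tray, fixed to the bench; outside 100 mm (its x) by 140 mm (its y), rim 12 mm high, walls and floor 4 mm thick, so 92 x 132 mm inside. Origin: centre of its underside, on the bench; z up. The three trays differ only in colour and stand at any of three places, turned by up to 7 degrees.
- yellow_tray: Yellow shallow open metal tray, fixed to the bench; outside 100 mm (its x) by 140 mm (its y), rim 12 mm high, walls and floor 4 mm thick, so 92 x 132 mm inside. Origin: centre of its underside, on the bench; z up. The three trays differ only in colour and stand at any of three places, turned by up to 7 degrees.
- wrench: bystander: steel wrench about 180 mm long lying flat on the bench along its x (pointing away from the robot), 38 mm wide at the jaw, 8 mm thick, at the right-hand side. Must not be shifted. Origin: under its middle.
- red_case: bystander: closed red metal case 120 x 70 x 30 mm on the bench at the left-hand side. Must not be shifted. Origin: centre of its underside.

How it is judged:
By the outcome, as a careful person would: the job done as asked, in the order asked, and still so for the second after the job is handed in, with the robot touching nothing.
It also fails if it takes over 133 s, if anything falls off the work surface, if the arm or the gripper's body presses on something with over 40 N, if the wrist force passes 120 N, or if a joint passes its speed limit or range.

## Robot

A 7-joint arm with a two-finger parallel gripper is mounted at the origin on the work surface. World frame = base frame: x ahead of the robot, y to its left, z up, the work surface at z = 0. Lengths are in m, angles in rad, forces in N, time in s.
With the tool pointing down it reaches from about 0.425 to 0.875 m from the base axis. Payload 8.4 kg.
Tool frame: the origin (TCP) lies where the fingers leave the gripper's body, on its centre line; the fingertips stand 73 mm ahead of it and the grasp point (between the pads) lies 54 mm ahead of it; z points along the fingers, y is the line along which they close (so a half turn about z gives the same grasp; the last joint's range is limited). The gripper opens to 85 mm and grips with 20 to 120 N. Pads are 22 mm wide; open, the fingers measure 114 mm over their backs; the gripper's body (76 mm by 85 mm) begins 54 mm behind the grasp point. The pads swing forward as they close: fully open they stand 13 mm farther back than shut.
Start: joints at [1.11, 0.333, 0.04, 1.465, -0.013, 1.343, -0.059], TCP at [0.23, -0.608, 0.304] pointing down, gripper open.
Joint ranges: [-2.58, 2.58], [-0.38, 2.09], [-1.3, 1.39], [0.25, 2.4], [-1.5, 4.64], [0.08, 2.09], [-2.65, 2.65]. Speed limits (rad/s): [2.22, 2.22, 2.79, 2.79, 3.14, 3.14, 3.14].

## Interface

Orientations are given as a unit quaternion [w, x, y, z].
In Python, from cell import r, cams gives the robot as it stands. The module is installed in compiled form; this text tells all that it offers.
- The arm moves only by the tool step_arm, never from a script. Its argument "deltas" is a list of rows, each an object of numbers: "dx", "dy", "dz": the shift along the tool's x, y, z in mm; "spin": the turn about the tool's z in rad; "fingers": the opening, from 0 (shut) to 1 (fully open). A call has 1 to 12 rows; each row is the pose to reach, as a shift and turn from the pose commanded when the call began, along the tool's axes at that moment; what a row does not reach only later rows make up. A row lasts 1/8 s, in which the tool goes at most 62.5 mm and 10.7 degrees, less where a joint would pass 70% of its speed; a pose out of reach is approached as far as the arm can. A call with a gripper value outside its range is refused whole. The fingers move at their own pace and stop on an object; "squeeze" is the grip in N (left out, the last holds). Time passes only in rows, so rows that repeat a pose let the fingers close. It gives the time, the measured TCP pose, the force, the opening and the grip force at its end, in the units of the state.
- r.observe(): the state, without advancing time (a new reading comes with each control period).
- cams.capture(name): name is "scene" or "top" or "wrist"; returns a dict with "frame" (420x560x3 uint8, red, green, blue), "fx", "fy", "cx", "cy" (pixels), "cam_to_world" (4x4, takes a point from camera to world coordinates). Camera axes: x right, y up, looking along -z (the intrinsics and any distortion apply to the point x, -y, -z); pixel columns grow to the right and rows downward; lengths in m; the calibration is good to about 2 mm. A picture is of the moment at which its call begins. There is no depth.
- r.sign_off(): hands the job in; it is judged then, once.
The state is a dict: "time_s": time; "joint_positions": joint angles; "joint_velocities": joint speeds; "joint_torque": joint torques, N m; "ee_pos": TCP position; "orientation": TCP orientation; "contact_force": force on the tool from outside, world axes, zero at the start; "ft_torque": the same for the moment, N m; "opening": finger opening in m; "grasp_force": force on a finger pad.
Only numpy, scipy, OpenCV 4.12 (cv2) and the standard library are available. Lean on these libraries where they do the work, as an engineer would, in place of code of your own. Each camera call takes 0.05 s, during which the arm holds its last target. There are 200 camera calls.

## Working session

There is one attempt and no reset: what is moved stays moved. The work goes in short steps, Python scripts to look and compute and a tool call to move; the robot and the scene stay as the last step left them, time stands still between calls to the robot, and variables do not carry over. Pictures are saved under pics/ and viewed, at most 14 in all, crops included, and the job is handed in when it is done.

Besides the shell and the picture viewer there is one more tool, called after "Request:" by a JSON object that holds its "fn" and its "kwargs". step_arm: Moves the arm, as the interface text tells. Its arguments: {"type":"object","properties":{"deltas":{"type":"array","items":{"type":"object","properties":{"dx":{"type":"number"},"dy":{"type":"number"},"dz":{"type":"number"},"spin":{"type":"number"},"fingers":{"type":"number"}}}},"squeeze":{"type":"number"}},"required":["deltas"]}

```bash
mkdir -p pics
python3 - <<'E'
from cell import r,cams
import cv2,numpy as np
s=r.observe();print({k:np.round(v,3) for k,v in s.items()})
for n in("top","scene"):
    c=cams.capture(n);print(n,{k:(np.round(v,4) if k!='frame' else v.shape) for k,v in c.items()})
    cv2.imwrite(f"pics/{n}0.png",c["frame"][:,:,::-1])
E
```

```text
{'time_s': np.float64(0.0), 'joint_positions': array([ 1.11 ,  0.334,  0.04 ,  1.466, -0.013,  1.343, -0.059]), 'joint_velocities': array([-0.   , -0.001, -0.   , -0.   , -0.   , -0.002,  0.002]), 'joint_torque': array([-1.0000e-03, -6.5855e+01,  1.3650e+00, -4.0556e+01,  1.7000e-02,
        1.3000e-02,  0.0000e+00]), 'ee_pos': array([ 0.23 , -0.608,  0.303]), 'orientation': array([-0.001,  0.984,  0.18 , -0.   ]), 'contact_force': array([ 0.018, -0.316, -0.495]), 'ft_torque': array([-0.025, -0.016, -0.022]), 'grasp_force': np.float64(0.0), 'opening': np.float64(0.085)}
top {'frame': (420, 560, 3), 'fx': np.float64(427.793), 'fy': np.float64(427.793), 'cx': np.float64(279.0651), 'cy': np.float64(207.8446), 'cam_to_world': array([[-2.8400e-02,  9.8360e-01, -1.7800e-01,  2.7800e-01],
       [-9.9960e-01, -2.8600e-02,  1.3000e-03,  7.1000e-03],
       [-3.8000e-03,  1.7800e-01,  9.8400e-01,  1.3423e+00],
       [ 0.0000e+00,  0.0000e+00,  0.0000e+00,  1.0000e+00]])}
scene {'frame': (420, 560, 3), 'fx': np.float64(393.6374), 'fy': np.float64(393.6374), 'cx': np.float64(278.4443), 'cy': np.float64(207.9538), 'cam_to_world': array([[ 2.4000e-02, -8.4760e-01,  5.3000e-01,  1.0203e+00],
       [ 9.9960e-01,  2.7900e-02, -7.0000e-04, -1.2700e-02],
       [-1.4200e-02,  5.2980e-01,  8.4800e-01,  8.4280e-01],
       [ 0.0000e+00,  0.0000e+00,  0.0000e+00,  1.0000e+00]])}
```

View pics/top0.png

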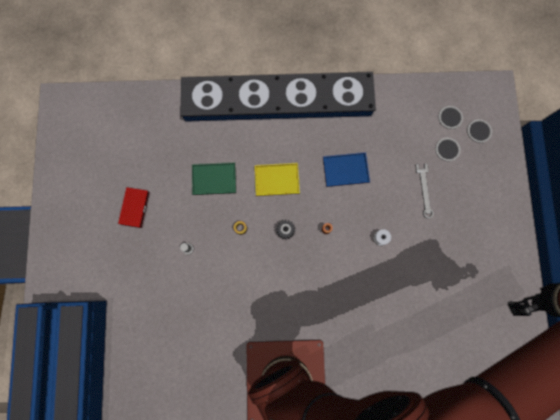

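View pics/scene0.png

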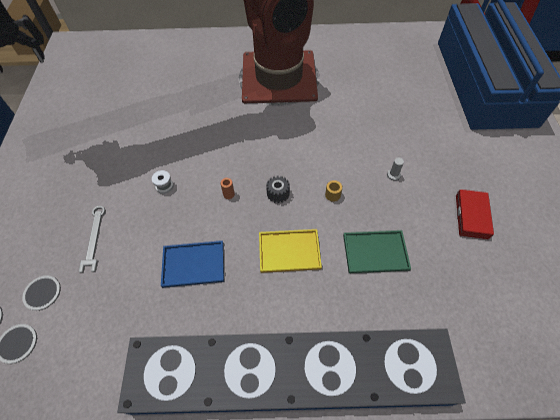

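The top view shows, as (col,row) pixels: tappet (185,247), brass (240,228), gear (286,229), copper (327,228) and pulley (383,237). The green, yellow and blue trays are at (214,179), (277,179) and (346,169). The scene view agrees with this, and the wrench and case lie off to the sides.

```bash
cat > h.py <<'E'
from cell import r,cams
import cv2,numpy as np
def cap(n,save=None):
    c=cams.capture(n)
    if save: cv2.imwrite(f"pics/{save}.png",c["frame"][:,:,::-1])
    return c
def ray(c,p):
    d=np.array([(p[0]-c["cx"])/c["fx"],-(p[1]-c["cy"])/c["fy"],-1.])
    T=c["cam_to_world"]; return T[:3,3],T[:3,:3]@d
def onz(c,p,z):
    o,d=ray(c,p); return o+d*(z-o[2])/d[2]
def proj(c,P):
    T=c["cam_to_world"]; q=T[:3,:3].T@(np.asarray(P)-T[:3,3])
    return np.array([c["cx"]+c["fx"]*q[0]/-q[2],c["cy"]-c["fy"]*q[1]/-q[2]])
def rot(q):
    from scipy.spatial.transform import Rotation as R
    return R.from_quat([q[1],q[2],q[3],q[0]]).as_matrix()
def go(P,yaw=None):
    """deltas (mm) from measured TCP to world P; yaw: wanted world direction of tool y"""
    s=r.observe();M=rot(s["orientation"]);d=M.T@(np.asarray(P)-s["ee_pos"])*1000
    a=np.arctan2(M[1,1],M[0,1]); sp=None
    if yaw is not None: sp=-((yaw-a+np.pi/2)%np.pi-np.pi/2)
    print("t",round(float(s["time_s"]),2),"tcp",s["ee_pos"].round(4),"yaw_y",round(a,3),"tilt",M[:,2].round(3),"d",d.round(1),"spin",sp,"j7",s["joint_positions"][[0,6]].round(2))
def hsv(c): return cv2.cvtColor(c["frame"],cv2.COLOR_RGB2HSV)
E
python3 - <<'E'
from h import *
t=cap("top");s=cap("scene")
ranges={"green":((55,80,40),(85,255,255)),"yellow":((25,150,120),(34,255,255)),"blue":((105,120,50),(120,255,255)),"brass":((15,90,60),(24,255,255)),"copper":((3,90,50),(12,255,255))}
W={"top":(100,140,400,260),"scene":(90,140,440,300)}
for k,(a,b) in ranges.items():
  for n,c in(("top",t),("scene",s)):
    m=cv2.inRange(hsv(c),a,b);x0,y0,x1,y1=W[n];M=np.zeros_like(m);M[y0:y1,x0:x1]=m[y0:y1,x0:x1]
    cs=sorted(cv2.findContours(M,0,1)[0],key=cv2.contourArea)
    if not cs: print(k,n,None);continue
    q=cs[-1];R=cv2.minAreaRect(q);z=.012 if k in("green","yellow","blue") else .025
    B=np.array([onz(c,p,z)[:2] for p in cv2.boxPoints(R)])
    print(k,n,np.round(R[0],1),np.round(R[1],1),"world",onz(c,R[0],z).round(4)[:2],"edges",(B[1]-B[0]).round(4),(B[2]-B[1]).round(4))
for k,p,z in(("gear",(286,229),.04),("pulley",(383,237),.04),("tappet",(185,247),.05)): print(k,onz(t,p,z).round(3))
go((.56,-.1,.3))
E
```

```text
green top [213.5 178.5] [29. 41.] world [0.6202 0.2125] edges [-0.0039 -0.1321] [-0.0955  0.0009]
green scene [376.9 251.3] [39.8 64.6] world [0.6269 0.2134] edges [-0.0038  0.1548] [ 0.1016 -0.0157]
yellow top [276.5 179.2] [29.9 42.7] world [0.6119 0.011 ] edges [ 0.0034 -0.1374] [-0.0984 -0.0015]
yellow scene [289.4 249.8] [38.9 61.1] world [0.6169 0.0106] edges [-0.0055  0.1467] [ 0.1007 -0.0025]
blue top [345.9 169.1] [29.2 42.6] world [ 0.6387 -0.2126] edges [ 0.0109 -0.1376] [-0.0967 -0.0035]
blue scene [191.6 263.6] [40.7 64.7] world [ 0.645 -0.215] edges [-0.0107  0.1515] [0.1019 0.0135]
brass top [239.8 227.3] [12.7 12. ] world [0.4586 0.1291] edges [ 0.0259 -0.0267] [-0.0291 -0.0276]
brass scene [333.2 190.5] [15.4 19.7] world [0.4618 0.1268] edges [-0.0595  0.0114] [0.0073 0.0383]
copper top [326.5 228. ] [ 9.2 10.6] world [ 0.4485 -0.1399] edges [ 0.0228 -0.0244] [-0.0209 -0.0192]
copper scene [227. 188.] [20.8 11. ] world [ 0.4451 -0.141 ] edges [-0.0059  0.0275] [0.0636 0.0128]
gear [ 0.447 -0.014  0.04 ]
pulley [ 0.414 -0.309  0.04 ]
tappet [0.4   0.293 0.05 ]
t 0.2 tcp [ 0.23   -0.6077  0.3033] yaw_y -1.209 tilt [-0.     0.001 -1.   ] d [ 488.4 -358.     3.7] spin None j7 [ 1.11 -0.06]
```

Request:
{"fn": "step_arm", "kwargs": {"deltas": [{"dx": 435, "dy": -471, "dz": 40, "spin": 0.36, "fingers": 1}, {"dx": 435, "dy": -471, "dz": 40, "spin": 0.36, "fingers": 1}, {"dx": 435, "dy": -471, "dz": 40, "spin": 0.36, "fingers": 1}, {"dx": 435, "dy": -471, "dz": 40, "spin": 0.36, "fingers": 1}, {"dx": 435, "dy": -471, "dz": 40, "spin": 0.36, "fingers": 1}, {"dx": 435, "dy": -471, "dz": 40, "spin": 0.36, "fingers": 1}, {"dx": 435, "dy": -471, "dz": 40, "spin": 0.36, "fingers": 1}, {"dx": 435, "dy": -471, "dz": 40, "spin": 0.36, "fingers": 1}, {"dx": 435, "dy": -471, "dz": 40, "spin": 0.36, "fingers": 1}, {"dx": 435, "dy": -471, "dz": 40, "spin": 0.36, "fingers": 1}, {"dx": 435, "dy": -471, "dz": 40, "spin": 0.36, "fingers": 1}, {"dx": 435, "dy": -471, "dz": 40, "spin": 0.36, "fingers": 1}]}}

```text
time_s: 1.7
ee_pos: [0.4703, -0.0122, 0.2638]
orientation: [-0.0, 1.0, 0.002, -0.0]
contact_force: [-0.4, -1.6, 0.2]
opening: 0.0854
grasp_force: 0.0
```

Run:
```python
from h import *
go((.47,-.014,.26),-np.pi/2)
c=cap("wrist","w1");print({k:np.round(v,3) for k,v in c.items() if k!="frame"})
for n,P in(("gear",(.447,-.014,.04)),):print(n,proj(c,P).round(0))
```

```text
t 1.7 tcp [ 0.4703 -0.0122  0.2638] yaw_y -1.566 tilt [-0.  0. -1.] d [-0.3  1.8  3.8] spin 0.0046926312795279035 j7 [ 0.44 -1.64]
{'fx': np.float64(323.894), 'fy': np.float64(323.894), 'cx': np.float64(277.92), 'cy': np.float64(212.014), 'cam_to_world': array([[ 0.004,  0.959,  0.283,  0.543],
       [-1.   ,  0.004,  0.001, -0.013],
       [-0.001, -0.283,  0.959,  0.333],
       [ 0.   ,  0.   ,  0.   ,  1.   ]])}
gear [278. 222.]
```

View pics/w1.png

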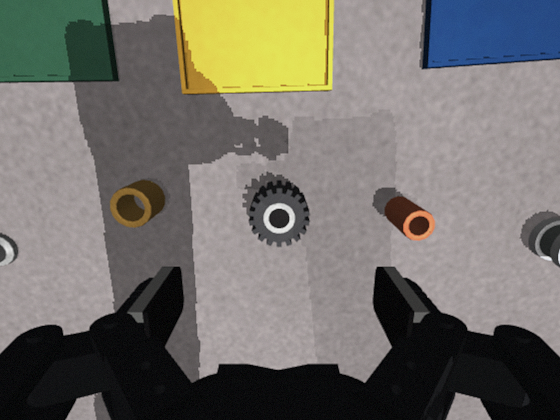

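The wrist view shows the gear's bright ring at (279,218), the brass mouth near (131,207) and the copper mouth near (418,224). Next I'll measure those rings.

Run:
```python
from h import *
c=cap("wrist");H=hsv(c);g=H[:,:,2]
def comp(mask,win,z,n):
    x0,y0,x1,y1=win;M=np.zeros_like(mask);M[y0:y1,x0:x1]=mask[y0:y1,x0:x1]
    q=max(cv2.findContours(M,0,1)[0],key=cv2.contourArea);e=cv2.fitEllipse(q);print(n,np.round(e,1) if 0 else [np.round(v,1) for v in e],onz(c,e[0],z).round(4))
comp(cv2.inRange(H,(0,0,170),(180,60,255)),(250,190,310,250),.04,"gear ring")
comp(cv2.inRange(H,(2,100,130),(14,255,255)),(390,195,445,245),.055,"copper top")
comp(cv2.inRange(H,(12,90,90),(30,255,255)),(100,170,175,235),.04,"brass all")
P=onz(c,(279,218),.04);go((P[0],P[1],.08))
```

```text
gear ring [array([277. , 217.6]), array([29. , 30.5]), np.float64(100.7)] [ 0.4506 -0.0143  0.04  ]
copper top [array([416.9, 224.4]), array([27.8, 31.9]), np.float64(55.8)] [ 0.4491 -0.141   0.055 ]
brass all [array([128.3, 207.2]), array([37.1, 42.6]), np.float64(125.0)] [0.4606 0.1255 0.04  ]
t 1.8 tcp [ 0.4699 -0.0145  0.2638] yaw_y -1.57 tilt [-0. -0. -1.] d [-19.6   1.5 183.8] spin None j7 [ 0.44 -1.64]
```

Request:
{"fn": "step_arm", "kwargs": {"deltas": [{"dx": -20, "dy": 0.5, "dz": 60, "fingers": 1}, {"dx": -20, "dy": 0.5, "dz": 120, "fingers": 1}, {"dx": -20, "dy": 0.5, "dz": 160, "fingers": 1}, {"dx": -20, "dy": 0.5, "dz": 184, "fingers": 1}, {"dx": -20, "dy": 0.5, "dz": 184, "fingers": 1}, {"dx": -20, "dy": 0.5, "dz": 184, "fingers": 0}, {"dx": -20, "dy": 0.5, "dz": 184, "fingers": 0}, {"dx": -20, "dy": 0.5, "dz": 184, "fingers": 0}, {"dx": -20, "dy": 0.5, "dz": 184, "fingers": 0}, {"dx": -20, "dy": 0.5, "dz": 184, "fingers": 0}, {"dx": -20, "dy": 0.5, "dz": 184, "fingers": 0}, {"dx": -20, "dy": 0.5, "dz": 184, "fingers": 0}], "squeeze": 60}}

```text
validation failed for argument at $.de...
```

```bash
python3 -c "
from h import *
go((.4503,-.0148,.08))"
```

```text
t 1.8 tcp [ 0.4699 -0.0145  0.2638] yaw_y -1.57 tilt [-0. -0. -1.] d [-19.5   0.2 183.8] spin None j7 [ 0.44 -1.64]
```

Request:
{"fn": "step_arm", "kwargs": {"deltas": [{"dx": -20, "dy": 0, "dz": 60, "spin": 0, "fingers": 1}, {"dx": -20, "dy": 0, "dz": 120, "spin": 0, "fingers": 1}, {"dx": -20, "dy": 0, "dz": 160, "spin": 0, "fingers": 1}, {"dx": -20, "dy": 0, "dz": 184, "spin": 0, "fingers": 1}, {"dx": -20, "dy": 0, "dz": 184, "spin": 0, "fingers": 1}, {"dx": -20, "dy": 0, "dz": 184, "spin": 0, "fingers": 0}, {"dx": -20, "dy": 0, "dz": 184, "spin": 0, "fingers": 0}, {"dx": -20, "dy": 0, "dz": 184, "spin": 0, "fingers": 0}, {"dx": -20, "dy": 0, "dz": 184, "spin": 0, "fingers": 0}, {"dx": -20, "dy": 0, "dz": 184, "spin": 0, "fingers": 0}, {"dx": -20, "dy": 0, "dz": 184, "spin": 0, "fingers": 0}, {"dx": -20, "dy": 0, "dz": 184, "spin": 0, "fingers": 0}], "squeeze": 60}}

```text
time_s: 3.3
ee_pos: [0.4511, -0.0137, 0.0817]
orientation: [0.0, 1.0, 0.001, 0.001]
contact_force: [-3.1, -0.3, 9.0]
opening: 0.0565
grasp_force: 62.6
```

Request:
{"fn": "step_arm", "kwargs": {"deltas": [{"dx": 0, "dy": 0, "dz": -30, "spin": 0, "fingers": 0}, {"dx": 0, "dy": 0, "dz": -70, "spin": 0, "fingers": 0}, {"dx": 30, "dy": 40, "dz": -110, "spin": 0, "fingers": 0}, {"dx": 60, "dy": 80, "dz": -130, "spin": 0, "fingers": 0}, {"dx": 90, "dy": 120, "dz": -130, "spin": 0, "fingers": 0}, {"dx": 120, "dy": 160, "dz": -130, "spin": 0, "fingers": 0}, {"dx": 135, "dy": 180, "dz": -130, "spin": 0, "fingers": 0}, {"dx": 150, "dy": 200, "dz": -130, "spin": 0, "fingers": 0}, {"dx": 150, "dy": 200, "dz": -130, "spin": 0, "fingers": 0}, {"dx": 150, "dy": 200, "dz": -130, "spin": 0, "fingers": 0}]}}

```text
time_s: 4.55
ee_pos: [0.6, -0.2127, 0.2098]
orientation: [-0.0, 1.0, 0.001, -0.0]
contact_force: [0.3, -0.9, -6.7]
opening: 0.0564
grasp_force: 68.1
```

Run:
```python
from h import *
c=cap("wrist","w2");go((.642,-.2135,.084));print(r.observe()["opening"])
for x in(-.046,.046):
  for y in(-.066,.066): print(proj(c,(.642+x,-.2135+y,.012)).round(0))
```

```text
t 4.6 tcp [ 0.6    -0.2123  0.2099] yaw_y -1.568 tilt [-0.001  0.001 -1.   ] d [ 42.1   1.4 125.9] spin None j7 [ 0.56 -1.41]
0.05654810182368442
[354. 210.]
[201. 209.]
[363.  96.]
[193.  96.]
```

View pics/w2.png

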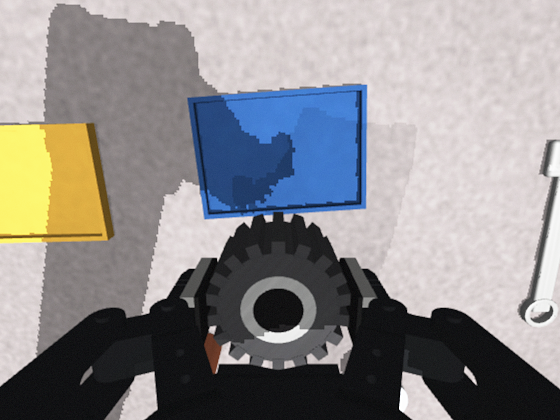

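The wrist view shows the gear held straight, with its ring at (278,310). The blue tray's outer corners are near (188,99), (367,85), (366,208) and (206,218).

```bash
cat >> h.py <<'E'
def tray(c,lo,hi,win):
    m=cv2.inRange(hsv(c),lo,hi);x0,y0,x1,y1=win;M=np.zeros_like(m);M[y0:y1,x0:x1]=m[y0:y1,x0:x1]
    M=cv2.morphologyEx(M,cv2.MORPH_CLOSE,np.ones((9,9),np.uint8))
    q=cv2.convexHull(max(cv2.findContours(M,0,1)[0],key=cv2.contourArea))
    q=cv2.approxPolyN(q,4,ensure_convex=True).reshape(-1,2)
    W=np.array([onz(c,p,.012)[:2] for p in q]);R=cv2.minAreaRect((W*1000).astype(np.float32))
    print(q.tolist(),"corners",W.round(4).tolist(),"centre",W.mean(0).round(4),"rect",R)
    return W
E
python3 - <<'E'
from h import *
c=cap("wrist");tray(c,(100,120,30),(120,255,255),(150,60,420,240))
go((.642,-.2135,.087))
H=hsv(c);m=cv2.inRange(H,(0,0,140),(180,70,255));M=np.zeros_like(m);M[272:350,236:322]=m[272:350,236:322]
q=max(cv2.findContours(M,0,1)[0],key=cv2.contourArea);e=cv2.minEnclosingCircle(q);z=r.observe()["ee_pos"][2]-.0817+.04
print(e,onz(c,e[0],z))
E
```

```text
[[366, 208], [204, 220], [188, 97], [366, 84]] corners [[0.5975, -0.2891], [0.5864, -0.1495], [0.6871, -0.1433], [0.6968, -0.2812]] centre [ 0.6419 -0.2158] rect ((642.1853637695312, -215.302001953125), (100.8426284790039, 140.06948852539062), 4.524697780609131)
t 4.65 tcp [ 0.6001 -0.2123  0.21  ] yaw_y -1.568 tilt [-0.  0. -1.] d [ 41.9   1.4 123. ] spin None j7 [ 0.56 -1.41]
((278.0, 309.5), 37.0844612121582) [ 0.60010581 -0.21371621  0.16834545]
```

Request:
{"fn": "step_arm", "kwargs": {"deltas": [{"dx": 42, "dy": 2, "dz": 20, "spin": 0, "fingers": 0}, {"dx": 42, "dy": 2, "dz": 60, "spin": 0, "fingers": 0}, {"dx": 42, "dy": 2, "dz": 95, "spin": 0, "fingers": 0}, {"dx": 42, "dy": 2, "dz": 112, "spin": 0, "fingers": 0}, {"dx": 42, "dy": 2, "dz": 119, "spin": 0, "fingers": 0}, {"dx": 42, "dy": 2, "dz": 122, "spin": 0, "fingers": 0}, {"dx": 42, "dy": 2, "dz": 123, "spin": 0, "fingers": 0}, {"dx": 42, "dy": 2, "dz": 123, "spin": 0, "fingers": 0}]}}

```text
time_s: 5.65
ee_pos: [0.643, -0.2153, 0.0879]
orientation: [0.0, 1.0, 0.001, 0.001]
contact_force: [0.2, 0.0, -6.5]
opening: 0.0562
grasp_force: 68.2
```

Request:
{"fn": "step_arm", "kwargs": {"deltas": [{"dx": 0, "dy": 0, "dz": 1, "spin": 0, "fingers": 0}, {"dx": 0, "dy": 0, "dz": 2, "spin": 0, "fingers": 0}, {"dx": 0, "dy": 0, "dz": 2, "spin": 0, "fingers": 0}]}}

```text
time_s: 6.02
ee_pos: [0.6428, -0.2152, 0.0859]
orientation: [0.0, 1.0, 0.001, 0.0]
contact_force: [-4.4, 0.8, 4.6]
opening: 0.0563
grasp_force: 69.4
```

Request:
{"fn": "step_arm", "kwargs": {"deltas": [{"dx": 0, "dy": 0, "dz": 0, "spin": 0, "fingers": 1}, {"dx": 0, "dy": 0, "dz": 0, "spin": 0, "fingers": 1}, {"dx": 0, "dy": 0, "dz": 0, "spin": 0, "fingers": 1}, {"dx": 0, "dy": 0, "dz": -40, "spin": 0, "fingers": 1}, {"dx": 0, "dy": 0, "dz": -100, "spin": 0, "fingers": 1}, {"dx": -40, "dy": 20, "dz": -150, "spin": 0, "fingers": 1}, {"dx": -90, "dy": 45, "dz": -170, "spin": 0, "fingers": 1}, {"dx": -140, "dy": 70, "dz": -170, "spin": 0, "fingers": 1}, {"dx": -190, "dy": 94, "dz": -170, "spin": 0, "fingers": 1}, {"dx": -205, "dy": 94, "dz": -170, "spin": 0, "fingers": 1}, {"dx": -205, "dy": 94, "dz": -170, "spin": 0, "fingers": 1}, {"dx": -205, "dy": 94, "dz": -170, "spin": 0, "fingers": 1}]}}

```text
time_s: 7.52
ee_pos: [0.4392, -0.3085, 0.2551]
orientation: [-0.0, 1.0, 0.002, 0.0]
contact_force: [0.2, 0.1, 0.1]
opening: 0.0854
grasp_force: 0.0
```

Run:
```python
from h import *
c=cap("wrist","w3");go((.414,-.309,.08),-np.pi/2);print(proj(c,(.414,-.309,.04)),proj(c,(.642,-.2155,.044)))
```

```text
t 7.58 tcp [ 0.4393 -0.3085  0.2549] yaw_y -1.567 tilt [ 0.001  0.    -1.   ] d [-25.4   0.5 174.9] spin 0.004176209016735211 j7 [ 0.83 -1.08]
[276.99600889 226.72217964] [147.54737113 -72.55515328]
```

View pics/w3.png

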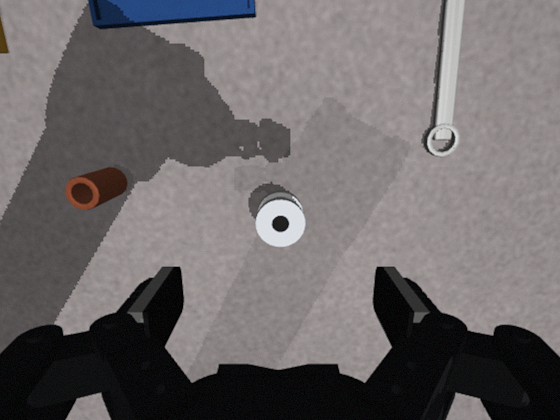

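The pulley top is centred at (280,223), about (0.4174,-0.3115). The wrench end at (440,138) is well clear.

Request:
{"fn": "step_arm", "kwargs": {"deltas": [{"dx": -22, "dy": 3, "dz": 50, "spin": 0, "fingers": 1}, {"dx": -22, "dy": 3, "dz": 110, "spin": 0, "fingers": 1}, {"dx": -22, "dy": 3, "dz": 155, "spin": 0, "fingers": 1}, {"dx": -22, "dy": 3, "dz": 175, "spin": 0, "fingers": 1}, {"dx": -22, "dy": 3, "dz": 175, "spin": 0, "fingers": 1}, {"dx": -22, "dy": 3, "dz": 175, "spin": 0, "fingers": 0}, {"dx": -22, "dy": 3, "dz": 175, "spin": 0, "fingers": 0}, {"dx": -22, "dy": 3, "dz": 175, "spin": 0, "fingers": 0}, {"dx": -22, "dy": 3, "dz": 175, "spin": 0, "fingers": 0}, {"dx": -22, "dy": 3, "dz": 175, "spin": 0, "fingers": 0}, {"dx": -22, "dy": 3, "dz": 175, "spin": 0, "fingers": 0}, {"dx": -22, "dy": 3, "dz": 175, "spin": 0, "fingers": 0}], "squeeze": 40}}

```text
time_s: 9.07
ee_pos: [0.4166, -0.3128, 0.0813]
orientation: [0.001, 1.0, 0.001, 0.001]
contact_force: [-0.4, 1.8, 5.9]
opening: 0.045
grasp_force: 40.4
```

Request:
{"fn": "step_arm", "kwargs": {"deltas": [{"dx": 0, "dy": 0, "dz": -40, "spin": 0, "fingers": 0}, {"dx": 0, "dy": 0, "dz": -90, "spin": 0, "fingers": 0}, {"dx": 30, "dy": -16, "dz": -140, "spin": 0, "fingers": 0}, {"dx": 75, "dy": -40, "dz": -160, "spin": 0, "fingers": 0}, {"dx": 120, "dy": -65, "dz": -160, "spin": 0, "fingers": 0}, {"dx": 155, "dy": -85, "dz": -160, "spin": 0, "fingers": 0}, {"dx": 180, "dy": -98, "dz": -160, "spin": 0, "fingers": 0}, {"dx": 180, "dy": -98, "dz": -160, "spin": 0, "fingers": 0}, {"dx": 180, "dy": -98, "dz": -160, "spin": 0, "fingers": 0}]}}

```text
time_s: 10.2
ee_pos: [0.5949, -0.2148, 0.24]
orientation: [0.0, 1.0, 0.001, -0.0]
contact_force: [-0.5, -0.2, -1.3]
opening: 0.0448
grasp_force: 41.5
```

Run:
```python
from h import *
c=cap("wrist","w4");go((.642,-.2155,.126),-np.pi/2);print(r.observe()["opening"],proj(c,(.642,-.2155,.044)))
```

```text
t 10.25 tcp [ 0.5947 -0.2152  0.2401] yaw_y -1.57 tilt [-0.    -0.001 -1.   ] d [ 47.4   0.2 114. ] spin 0.00047921899187919337 j7 [ 0.59 -1.41]
0.04521222506633127 [277.01380516 149.43155599]
```

View pics/w4.png

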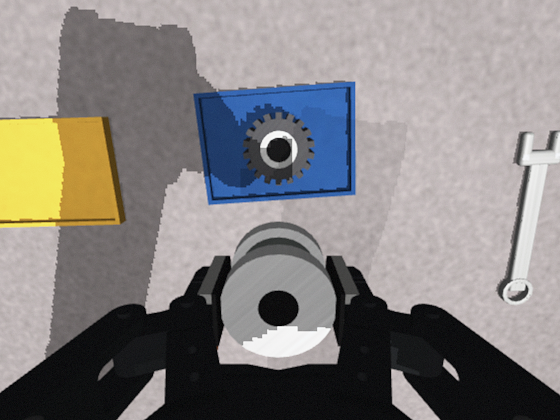

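The gear stands flat in the tray with its ring at (279,150). The pulley is held level with its bore at (278,308).

Run:
```python
from h import *
c=cap("wrist");g=c["frame"].mean(2).astype(np.uint8)
def dark(win,th,n,z):
    x0,y0,x1,y1=win;m=(g[y0:y1,x0:x1]<th).astype(np.uint8)
    q=max(cv2.findContours(m,0,1)[0],key=cv2.contourArea);e=cv2.fitEllipse(q);p=np.array(e[0])+(x0,y0);print(n,p.round(1),np.round(e[1],1),onz(c,p,z).round(4))
dark((252,284,306,332),60,"pulley bore",.24-.0813+.04)
dark((264,135,294,165),60,"gear bore",.044)
c["frame"]
```

```text
pulley bore [277.9 308. ] [34.4 38.9] [ 0.5956 -0.2166  0.1987]
gear bore [277.9 149.4] [22.7 23.1] [ 0.6418 -0.2166  0.044 ]
```

Request:
{"fn": "step_arm", "kwargs": {"deltas": [{"dx": 46, "dy": 0, "dz": 10, "spin": 0, "fingers": 0}, {"dx": 46, "dy": 0, "dz": 50, "spin": 0, "fingers": 0}, {"dx": 46, "dy": 0, "dz": 85, "spin": 0, "fingers": 0}, {"dx": 46, "dy": 0, "dz": 105, "spin": 0, "fingers": 0}, {"dx": 46, "dy": 0, "dz": 110, "spin": 0, "fingers": 0}, {"dx": 46, "dy": 0, "dz": 112, "spin": 0, "fingers": 0}, {"dx": 46, "dy": 0, "dz": 113, "spin": 0, "fingers": 0}, {"dx": 46, "dy": 0, "dz": 113, "spin": 0, "fingers": 0}]}}

```text
time_s: 11.3
ee_pos: [0.642, -0.2142, 0.1279]
orientation: [0.0, 1.0, 0.001, 0.001]
contact_force: [0.3, 0.3, -1.8]
opening: 0.0453
grasp_force: 41.6
```

Request:
{"fn": "step_arm", "kwargs": {"deltas": [{"dx": 0, "dy": 0, "dz": 1, "spin": 0, "fingers": 0}, {"dx": 0, "dy": 0, "dz": 2, "spin": 0, "fingers": 0}, {"dx": 0, "dy": 0, "dz": 2, "spin": 0, "fingers": 0}]}}

```text
time_s: 11.68
ee_pos: [0.6417, -0.2142, 0.1254]
orientation: [0.0, 1.0, 0.001, 0.0]
contact_force: [-1.7, 1.5, 3.8]
opening: 0.0451
grasp_force: 42.2
```

Request:
{"fn": "step_arm", "kwargs": {"deltas": [{"dx": 0, "dy": 0, "dz": 0, "spin": 0, "fingers": 1}, {"dx": 0, "dy": 0, "dz": 0, "spin": 0, "fingers": 1}, {"dx": 0, "dy": 0, "dz": 0, "spin": 0, "fingers": 1}, {"dx": 0, "dy": 0, "dz": -30, "spin": 0, "fingers": 1}, {"dx": 0, "dy": 0, "dz": -80, "spin": 0, "fingers": 1}, {"dx": 0, "dy": 0, "dz": -130, "spin": 0, "fingers": 1}]}}

```text
time_s: 12.42
ee_pos: [0.6413, -0.214, 0.2561]
orientation: [-0.0, 1.0, 0.001, -0.0]
contact_force: [0.7, -0.3, 0.8]
opening: 0.0854
grasp_force: 0.0
```

Request:
{"fn": "step_arm", "kwargs": {"deltas": [{"dx": -30, "dy": -15, "dz": 0, "spin": -0.18, "fingers": 1}, {"dx": -60, "dy": -30, "dz": 0, "spin": -0.36, "fingers": 1}, {"dx": -90, "dy": -45, "dz": 0, "spin": -0.54, "fingers": 1}, {"dx": -120, "dy": -60, "dz": 0, "spin": -0.72, "fingers": 1}, {"dx": -150, "dy": -75, "dz": 0, "spin": -0.9, "fingers": 1}, {"dx": -180, "dy": -90, "dz": 0, "spin": -1.08, "fingers": 1}, {"dx": -192, "dy": -94, "dz": 0, "spin": -1.26, "fingers": 1}, {"dx": -192, "dy": -94, "dz": 0, "spin": -1.44, "fingers": 1}, {"dx": -192, "dy": -94, "dz": 0, "spin": -1.57, "fingers": 1}, {"dx": -192, "dy": -94, "dz": 0, "spin": -1.57, "fingers": 1}, {"dx": -192, "dy": -94, "dz": 0, "spin": -1.57, "fingers": 1}]}}

```text
time_s: 13.8
ee_pos: [0.4494, -0.1204, 0.2549]
orientation: [0.0, 0.708, 0.706, 0.0]
contact_force: [0.1, -0.3, 0.1]
opening: 0.0856
grasp_force: 0.0
```

Run:
```python
from h import *
c=cap("wrist");s=cap("scene")
go((.449,-.141,.09),0);p=proj(c,(.449,-.141,.055));print(p,proj(s,(.642,-.2155,.06)))
b=proj(s,(.642,-.2155,.06)).astype(int)
A=c["frame"][:,:,::-1];B=cv2.resize(s["frame"][b[1]-50:b[1]+50,b[0]-50:b[0]+50,::-1],(240,240))
out=np.zeros((420,800,3),np.uint8);out[:,:560]=A;out[:240,560:]=B;cv2.imwrite("pics/w5.png",out)
```

```text
t 13.9 tcp [ 0.4494 -0.1204  0.2549] yaw_y -0.001 tilt [-0.  0. -1.] d [-20.6  -0.4 164.9] spin -0.0008925638756638321 j7 [0.78 0.16]
[276.62493335 224.77482541] [187.03938271 253.41339452]
```

View pics/w5.png

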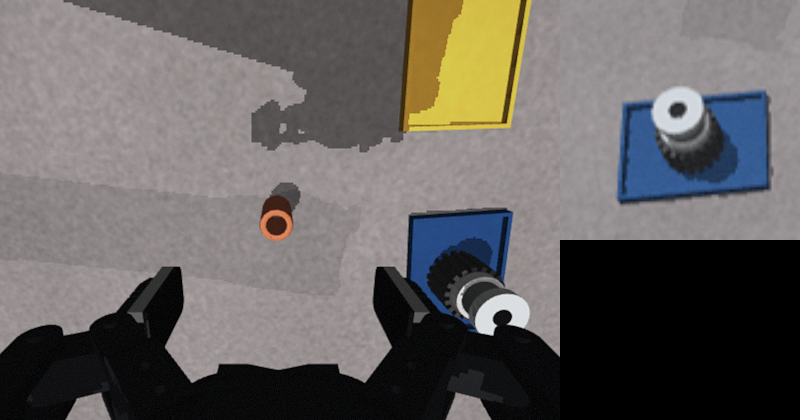

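The pulley stands centred on the gear. The copper mouth is at (276,224), matching my estimate.

Request:
{"fn": "step_arm", "kwargs": {"deltas": [{"dx": -20, "dy": 0, "dz": 50, "spin": 0, "fingers": 1}, {"dx": -20, "dy": 0, "dz": 105, "spin": 0, "fingers": 1}, {"dx": -20, "dy": 0, "dz": 150, "spin": 0, "fingers": 1}, {"dx": -20, "dy": 0, "dz": 167, "spin": 0, "fingers": 1}, {"dx": -20, "dy": 0, "dz": 167, "spin": 0, "fingers": 1}, {"dx": -20, "dy": 0, "dz": 167, "spin": 0, "fingers": 0}, {"dx": -20, "dy": 0, "dz": 167, "spin": 0, "fingers": 0}, {"dx": -20, "dy": 0, "dz": 167, "spin": 0, "fingers": 0}, {"dx": -20, "dy": 0, "dz": 167, "spin": 0, "fingers": 0}, {"dx": -20, "dy": 0, "dz": 167, "spin": 0, "fingers": 0}, {"dx": -20, "dy": 0, "dz": 167, "spin": 0, "fingers": 0}, {"dx": -20, "dy": 0, "dz": 167, "spin": 0, "fingers": 0}], "squeeze": 40}}

```text
time_s: 15.4
ee_pos: [0.4498, -0.1407, 0.0889]
orientation: [0.001, 0.707, 0.707, 0.0]
contact_force: [-1.8, -0.9, 7.2]
opening: 0.0284
grasp_force: 39.0
```

Request:
{"fn": "step_arm", "kwargs": {"deltas": [{"dx": 0, "dy": 0, "dz": -50, "spin": 0, "fingers": 0}, {"dx": 0, "dy": 0, "dz": -100, "spin": 0, "fingers": 0}, {"dx": 20, "dy": 10, "dz": -150, "spin": 0, "fingers": 0}, {"dx": 60, "dy": 40, "dz": -160, "spin": 0, "fingers": 0}, {"dx": 110, "dy": 70, "dz": -160, "spin": 0, "fingers": 0}, {"dx": 160, "dy": 100, "dz": -160, "spin": 0, "fingers": 0}, {"dx": 210, "dy": 130, "dz": -160, "spin": 0, "fingers": 0}, {"dx": 255, "dy": 160, "dz": -160, "spin": 0, "fingers": 0}, {"dx": 270, "dy": 171, "dz": -160, "spin": 0, "fingers": 0}, {"dx": 270, "dy": 171, "dz": -160, "spin": 0, "fingers": 0}, {"dx": 270, "dy": 171, "dz": -160, "spin": 0, "fingers": 0}]}}

```text
time_s: 16.77
ee_pos: [0.6199, 0.1281, 0.2478]
orientation: [0.0, 0.707, 0.707, -0.001]
contact_force: [-0.0, -0.1, -2.4]
opening: 0.0283
grasp_force: 40.2
```

Run:
```python
from h import *
c=cap("wrist","w6");go((.623,.18,.093),0)
tray(c,(50,70,20),(90,255,255),(120,0,450,260))
```

```text
t 16.82 tcp [0.6199 0.1279 0.2479] yaw_y -0.001 tilt [-0.    -0.001 -1.   ] d [ 52.3   3.1 154.9] spin -0.0010117415151280618 j7 [ 0.3 -0.5]
[[335, 178], [231, 180], [221, 15], [340, 13]] corners [[0.6749, 0.1421], [0.5757, 0.1403], [0.5732, 0.2795], [0.6723, 0.2809]] centre [0.624  0.2107] rect ((624.0762939453125, 210.7765655517578), (99.2181167602539, 139.27542114257812), 1.0137758255004883)
```

View pics/w6.png

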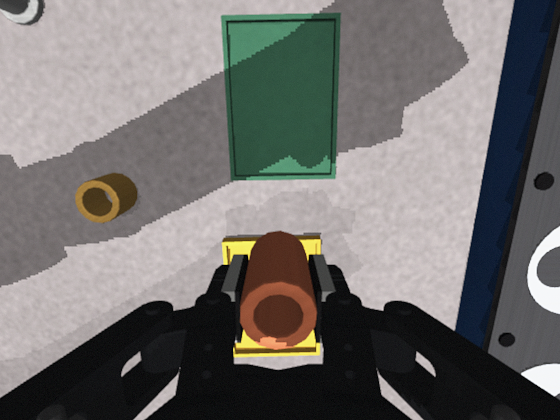

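The green tray is fully visible, with its centre at (0.624,0.211), and the copper sleeve is held straight.

Request:
{"fn": "step_arm", "kwargs": {"deltas": [{"dx": 51, "dy": 4, "dz": 20, "spin": 0, "fingers": 0}, {"dx": 51, "dy": 4, "dz": 70, "spin": 0, "fingers": 0}, {"dx": 51, "dy": 4, "dz": 120, "spin": 0, "fingers": 0}, {"dx": 51, "dy": 4, "dz": 145, "spin": 0, "fingers": 0}, {"dx": 51, "dy": 4, "dz": 150, "spin": 0, "fingers": 0}, {"dx": 51, "dy": 4, "dz": 152, "spin": 0, "fingers": 0}, {"dx": 51, "dy": 4, "dz": 153, "spin": 0, "fingers": 0}, {"dx": 51, "dy": 4, "dz": 153, "spin": 0, "fingers": 0}]}}

```text
time_s: 17.82
ee_pos: [0.6246, 0.1807, 0.096]
orientation: [0.0, 0.707, 0.707, 0.001]
contact_force: [0.1, -0.1, -2.4]
opening: 0.0284
grasp_force: 40.2
```

Request:
{"fn": "step_arm", "kwargs": {"deltas": [{"dx": 0, "dy": 0, "dz": 1, "spin": 0, "fingers": 0}, {"dx": 0, "dy": 0, "dz": 2, "spin": 0, "fingers": 0}, {"dx": 0, "dy": 0, "dz": 3, "spin": 0, "fingers": 0}, {"dx": 0, "dy": 0, "dz": 3, "spin": 0, "fingers": 0}]}}

```text
time_s: 18.32
ee_pos: [0.6242, 0.1808, 0.093]
orientation: [0.0, 0.707, 0.707, 0.0]
contact_force: [-3.9, -2.0, 9.1]
opening: 0.0286
grasp_force: 41.2
```

Request:
{"fn": "step_arm", "kwargs": {"deltas": [{"dx": 0, "dy": 0, "dz": 0, "spin": 0, "fingers": 0.7}, {"dx": 0, "dy": 0, "dz": 0, "spin": 0, "fingers": 0.7}, {"dx": 0, "dy": 0, "dz": 0, "spin": 0, "fingers": 0.7}, {"dx": 0, "dy": 0, "dz": -40, "spin": 0, "fingers": 0.7}, {"dx": 0, "dy": 0, "dz": -100, "spin": 0, "fingers": 1}, {"dx": 0, "dy": 0, "dz": -150, "spin": 0, "fingers": 1}, {"dx": -10, "dy": -50, "dz": -160, "spin": 0, "fingers": 1}, {"dx": -20, "dy": -100, "dz": -160, "spin": 0, "fingers": 1}, {"dx": -30, "dy": -145, "dz": -160, "spin": 0, "fingers": 1}, {"dx": -35, "dy": -163, "dz": -160, "spin": 0, "fingers": 1}, {"dx": -35, "dy": -163, "dz": -160, "spin": 0, "fingers": 1}, {"dx": -35, "dy": -163, "dz": -160, "spin": 0, "fingers": 1}]}}

```text
time_s: 19.82
ee_pos: [0.4619, 0.1456, 0.2522]
orientation: [0.0, 0.707, 0.707, 0.0]
contact_force: [0.1, -0.0, -0.0]
opening: 0.0854
grasp_force: 0.0
```

Run:
```python
from h import *
c=cap("wrist","w7");go((.461,.1255,.085),0);print(proj(c,(.461,.1255,.04)))
H=hsv(c);m=cv2.inRange(H,(12,80,70),(32,255,255));m[270:]=0
q=max(cv2.findContours(m[:, 200:360],0,1)[0],key=cv2.contourArea);print(cv2.boundingRect(q))
```

```text
t 19.88 tcp [0.462  0.1458 0.2521] yaw_y 0.001 tilt [ 0.     0.001 -1.   ] d [-20.4  -1.  167. ] spin 0.0009078076623614262 j7 [ 0.43 -0.45]
[275.87325295 220.10694693]
(53, 198, 44, 42)
```

View pics/w7.png

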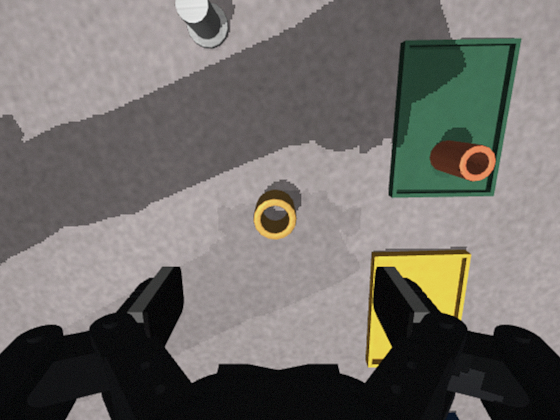

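The copper sleeve stands upright in green, with its mouth at (477,163). The brass mouth is at (275,219).

Request:
{"fn": "step_arm", "kwargs": {"deltas": [{"dx": -19, "dy": -2, "dz": 50, "spin": 0, "fingers": 1}, {"dx": -19, "dy": -2, "dz": 105, "spin": 0, "fingers": 1}, {"dx": -19, "dy": -2, "dz": 150, "spin": 0, "fingers": 1}, {"dx": -19, "dy": -2, "dz": 168, "spin": 0, "fingers": 1}, {"dx": -19, "dy": -2, "dz": 168, "spin": 0, "fingers": 1}, {"dx": -19, "dy": -2, "dz": 168, "spin": 0, "fingers": 0}, {"dx": -19, "dy": -2, "dz": 168, "spin": 0, "fingers": 0}, {"dx": -19, "dy": -2, "dz": 168, "spin": 0, "fingers": 0}, {"dx": -19, "dy": -2, "dz": 168, "spin": 0, "fingers": 0}, {"dx": -19, "dy": -2, "dz": 168, "spin": 0, "fingers": 0}, {"dx": -19, "dy": -2, "dz": 168, "spin": 0, "fingers": 0}, {"dx": -19, "dy": -2, "dz": 168, "spin": 0, "fingers": 0}], "squeeze": 40}}

```text
time_s: 21.38
ee_pos: [0.4599, 0.1266, 0.0852]
orientation: [0.001, 0.707, 0.707, 0.001]
contact_force: [-1.9, -1.1, 8.4]
opening: 0.0382
grasp_force: 39.6
```

Request:
{"fn": "step_arm", "kwargs": {"deltas": [{"dx": 0, "dy": 0, "dz": -50, "spin": 0, "fingers": 0}, {"dx": 0, "dy": 0, "dz": -100, "spin": 0, "fingers": 0}, {"dx": 30, "dy": 40, "dz": -120, "spin": 0, "fingers": 0}, {"dx": 60, "dy": 80, "dz": -120, "spin": 0, "fingers": 0}, {"dx": 90, "dy": 120, "dz": -120, "spin": 0, "fingers": 0}, {"dx": 110, "dy": 155, "dz": -120, "spin": 0, "fingers": 0}, {"dx": 117, "dy": 164, "dz": -120, "spin": 0, "fingers": 0}, {"dx": 117, "dy": 164, "dz": -120, "spin": 0, "fingers": 0}, {"dx": 117, "dy": 164, "dz": -80, "spin": 0, "fingers": 0}, {"dx": 117, "dy": 164, "dz": -40, "spin": 0, "fingers": 0}, {"dx": 117, "dy": 164, "dz": -10, "spin": 0, "fingers": 0}, {"dx": 117, "dy": 164, "dz": -10, "spin": 0, "fingers": 0}]}}

```text
time_s: 22.88
ee_pos: [0.6216, 0.2422, 0.0927]
orientation: [-0.0, 0.707, 0.707, -0.002]
contact_force: [-0.4, 0.1, -1.9]
opening: 0.0381
grasp_force: 41.8
```

Request:
{"fn": "step_arm", "kwargs": {"deltas": [{"dx": 2, "dy": 2, "dz": 1, "spin": 0, "fingers": 0}, {"dx": 2, "dy": 2, "dz": 3, "spin": 0, "fingers": 0}, {"dx": 2, "dy": 2, "dz": 3, "spin": 0, "fingers": 0}, {"dx": 2, "dy": 2, "dz": 4, "spin": 0, "fingers": 0}, {"dx": 2, "dy": 2, "dz": 4, "spin": 0, "fingers": 0}]}}

```text
time_s: 23.5
ee_pos: [0.625, 0.2457, 0.0899]
orientation: [-0.0, 0.707, 0.707, -0.0]
contact_force: [0.4, -1.1, -2.0]
opening: 0.0384
grasp_force: 41.9
```

Request:
{"fn": "step_arm", "kwargs": {"deltas": [{"dx": 0, "dy": 0, "dz": 1, "spin": 0, "fingers": 0}, {"dx": 0, "dy": 0, "dz": 1, "spin": 0, "fingers": 0}]}}

```text
time_s: 23.75
ee_pos: [0.6251, 0.2458, 0.0893]
orientation: [0.0, 0.707, 0.707, 0.0]
contact_force: [-0.8, -0.8, 2.4]
opening: 0.0381
grasp_force: 42.2
```

Request:
{"fn": "step_arm", "kwargs": {"deltas": [{"dx": 0, "dy": 0, "dz": 0, "spin": 0, "fingers": 0.7}, {"dx": 0, "dy": 0, "dz": 0, "spin": 0, "fingers": 0.7}, {"dx": 0, "dy": 0, "dz": 0, "spin": 0, "fingers": 0.7}, {"dx": 0, "dy": 0, "dz": -40, "spin": 0, "fingers": 0.7}, {"dx": 0, "dy": 0, "dz": -100, "spin": 0, "fingers": 1}, {"dx": 0, "dy": 0, "dz": -150, "spin": 0, "fingers": 1}, {"dx": 15, "dy": -50, "dz": -170, "spin": 0, "fingers": 1}, {"dx": 30, "dy": -105, "dz": -170, "spin": 0, "fingers": 1}, {"dx": 45, "dy": -160, "dz": -170, "spin": 0, "fingers": 1}, {"dx": 67, "dy": -215, "dz": -170, "spin": 0, "fingers": 1}, {"dx": 67, "dy": -225, "dz": -170, "spin": 0, "fingers": 1}, {"dx": 67, "dy": -225, "dz": -170, "spin": 0, "fingers": 1}]}}

```text
time_s: 25.25
ee_pos: [0.3999, 0.3124, 0.2593]
orientation: [0.001, 0.707, 0.708, 0.0]
contact_force: [0.1, -0.3, -0.1]
opening: 0.0853
grasp_force: 0.0
```

Run:
```python
from h import *
c=cap("wrist","w8");go((.4,.293,.095),0);print(proj(c,(.4,.293,.06)),proj(c,(.4,.293,.0)))
```

```text
t 25.3 tcp [0.4009 0.3119 0.2592] yaw_y -0.0 tilt [ 0.001 -0.    -1.   ] d [-18.9  -1.1 164.2] spin -5.645444293378432e-06 j7 [ 0.15 -0.87]
[276.75677776 223.57816921] [276.88313255 205.47602835]
```

View pics/w8.png

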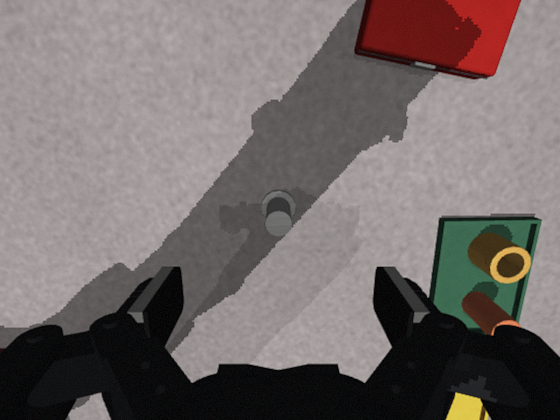

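The tappet top is at (278,223), the brass and copper both stand in green, and the red case is clear of the arm.

Request:
{"fn": "step_arm", "kwargs": {"deltas": [{"dx": -18, "dy": 0, "dz": 50, "spin": 0, "fingers": 1}, {"dx": -18, "dy": 0, "dz": 105, "spin": 0, "fingers": 1}, {"dx": -18, "dy": 0, "dz": 150, "spin": 0, "fingers": 1}, {"dx": -18, "dy": 0, "dz": 165, "spin": 0, "fingers": 1}, {"dx": -18, "dy": 0, "dz": 165, "spin": 0, "fingers": 1}, {"dx": -18, "dy": 0, "dz": 165, "spin": 0, "fingers": 0}, {"dx": -18, "dy": 0, "dz": 165, "spin": 0, "fingers": 0}, {"dx": -18, "dy": 0, "dz": 165, "spin": 0, "fingers": 0}, {"dx": -18, "dy": 0, "dz": 165, "spin": 0, "fingers": 0}, {"dx": -18, "dy": 0, "dz": 165, "spin": 0, "fingers": 0}, {"dx": -18, "dy": 0, "dz": 165, "spin": 0, "fingers": 0}, {"dx": -18, "dy": 0, "dz": 165, "spin": 0, "fingers": 0}], "squeeze": 50}}

```text
time_s: 26.8
ee_pos: [0.4004, 0.2946, 0.0947]
orientation: [0.0, 0.707, 0.707, 0.0]
contact_force: [-1.0, -1.3, 6.7]
opening: 0.0221
grasp_force: 48.6
```

Request:
{"fn": "step_arm", "kwargs": {"deltas": [{"dx": 0, "dy": 0, "dz": -50, "spin": 0, "fingers": 0}, {"dx": 0, "dy": 0, "dz": -100, "spin": 0, "fingers": 0}, {"dx": -30, "dy": 10, "dz": -130, "spin": 0, "fingers": 0}, {"dx": -75, "dy": 40, "dz": -130, "spin": 0, "fingers": 0}, {"dx": -120, "dy": 75, "dz": -130, "spin": 0, "fingers": 0}, {"dx": -165, "dy": 110, "dz": -130, "spin": 0, "fingers": 0}, {"dx": -210, "dy": 145, "dz": -130, "spin": 0, "fingers": 0}, {"dx": -250, "dy": 185, "dz": -130, "spin": 0, "fingers": 0}, {"dx": -283, "dy": 215, "dz": -130, "spin": 0, "fingers": 0}, {"dx": -283, "dy": 215, "dz": -130, "spin": 0, "fingers": 0}, {"dx": -283, "dy": 215, "dz": -130, "spin": 0, "fingers": 0}]}}

```text
time_s: 28.18
ee_pos: [0.6148, 0.0123, 0.2236]
orientation: [-0.001, 0.707, 0.708, -0.0]
contact_force: [0.8, 1.0, -2.0]
opening: 0.0224
grasp_force: 49.5
```

Run:
```python
from h import *
c=cap("wrist");go((.615,.0105,.0987),0);H=hsv(c);s=cap("scene");
out=np.zeros((420,800,3),np.uint8);out[:,:560]=c["frame"][:,:,::-1];out[:240,560:]=cv2.resize(s["frame"][180:300,230:350,::-1],(240,240));cv2.imwrite("pics/w9.png",out)
```

```text
t 28.23 tcp [0.6146 0.0129 0.2238] yaw_y 0.002 tilt [-0.001  0.001 -1.   ] d [ -2.5   0.5 125.1] spin 0.002464763277057358 j7 [ 0.49 -0.31]
```

View pics/w9.png

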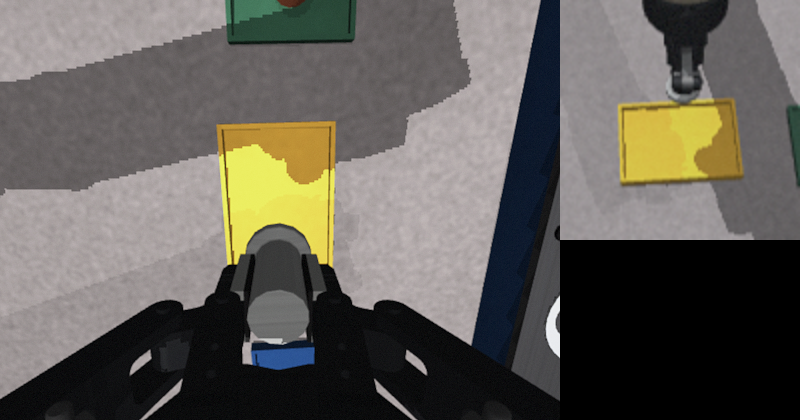

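The tappet is held upright over the yellow tray, which spans columns 218–335 and is centred under the gripper.

Request:
{"fn": "step_arm", "kwargs": {"deltas": [{"dx": -2, "dy": 0, "dz": 50, "spin": 0, "fingers": 0}, {"dx": -2, "dy": 0, "dz": 95, "spin": 0, "fingers": 0}, {"dx": -2, "dy": 0, "dz": 115, "spin": 0, "fingers": 0}, {"dx": -2, "dy": 0, "dz": 121, "spin": 0, "fingers": 0}, {"dx": -2, "dy": 0, "dz": 123, "spin": 0, "fingers": 0}, {"dx": -2, "dy": 0, "dz": 124, "spin": 0, "fingers": 0}, {"dx": -2, "dy": 0, "dz": 124, "spin": 0, "fingers": 0}]}}

```text
time_s: 29.15
ee_pos: [0.6158, 0.0097, 0.1009]
orientation: [0.001, 0.707, 0.707, 0.0]
contact_force: [-0.8, -0.5, -1.0]
opening: 0.0223
grasp_force: 49.6
```

Request:
{"fn": "step_arm", "kwargs": {"deltas": [{"dx": 0, "dy": 0, "dz": 1, "spin": 0, "fingers": 0}, {"dx": 0, "dy": 0, "dz": 2, "spin": 0, "fingers": 0}, {"dx": 0, "dy": 0, "dz": 2, "spin": 0, "fingers": 0}]}}

```text
time_s: 29.52
ee_pos: [0.6155, 0.0096, 0.0988]
orientation: [0.0, 0.707, 0.707, 0.0]
contact_force: [-2.8, -0.6, 5.3]
opening: 0.022
grasp_force: 50.6
```

Contact. I'll release, retreat upward and check.

Request:
{"fn": "step_arm", "kwargs": {"deltas": [{"dx": 0, "dy": 0, "dz": 0, "spin": 0, "fingers": 0.8}, {"dx": 0, "dy": 0, "dz": 0, "spin": 0, "fingers": 0.8}, {"dx": 0, "dy": 0, "dz": 0, "spin": 0, "fingers": 0.8}, {"dx": 0, "dy": 0, "dz": 0, "spin": 0, "fingers": 0.8}, {"dx": 0, "dy": 0, "dz": -40, "spin": 0, "fingers": 0.8}, {"dx": 0, "dy": 0, "dz": -100, "spin": 0, "fingers": 0.8}, {"dx": 0, "dy": 0, "dz": -160, "spin": 0, "fingers": 0.8}, {"dx": -10, "dy": -60, "dz": -200, "spin": 0, "fingers": 0.8}, {"dx": -10, "dy": -120, "dz": -200, "spin": 0, "fingers": 0.8}, {"dx": -10, "dy": -150, "dz": -200, "spin": 0, "fingers": 0.8}, {"dx": -10, "dy": -150, "dz": -200, "spin": 0, "fingers": 0.8}]}}

```text
time_s: 30.9
ee_pos: [0.4635, -0.0007, 0.2984]
orientation: [0.001, 0.707, 0.707, -0.001]
contact_force: [0.2, -1.0, 0.3]
opening: 0.0681
grasp_force: 0.0
```

Run:
```python
from h import *
s=cap("scene");cv2.imwrite("pics/s2.png",cv2.resize(s["frame"][140:330,80:500,::-1],(800,362)))
```

```text
(no output)
```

View pics/s2.png

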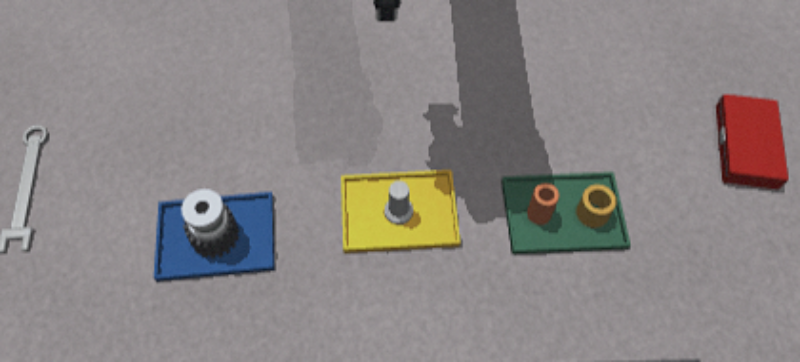

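The final view shows the gear with the pulley on top in blue (205,220), the tappet in yellow (399,203), and the copper and brass side by side in green (543,203) and (598,206). The wrench and red case haven't moved.

```bash
python3 -c "
from cell import r
print(r.sign_off())"
```

```text
the job is handed in; nothing more can be done
None
```

The job is handed in: at the last camera check all five parts stood upright in their trays, with the pulley centred on the gear in blue, the wrench and red case where they lay, the gripper open and clear, and about 31 s used.

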